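# Fetch the rubbing stone from behind the jars

### The arm

A 6-joint arm with a two-finger parallel gripper is mounted at the origin on a cart in front of the work surface, level with it; the furniture and walls round the work are solid. World frame = base frame: x ahead of the robot, y to its left, z up, the work surface at z = 0. Lengths are in m, angles in rad, forces in N, time in s.
With the tool pointing down it reaches from about 0.2 to 0.875 m from the base axis. Payload 3.4 kg.
Tool frame: the origin (TCP) lies at the very end of the fingers, on their centre line; the grasp point (between the pads) lies manip.pinch_z behind it (manip.pinch_z is the distance from the TCP to the grasp point, in m); z points along the fingers, y is the line along which they close (so a half turn about z gives the same grasp; the last joint's range is limited). The gripper opens to 94 mm and grips with 3 to 60 N. Pads are 16 mm wide; open, the fingers measure 119 mm over their backs; the gripper's body (75 mm by 177 mm) begins 78 mm behind the grasp point.
Start: joints at [-1.35, 0.276, 1.505, -0, 1.361, -0.121], TCP at [0.193, -0.542, 0.205] pointing down, gripper open.
Joint ranges: [-2.89, 2.89], [-0.75, 2.08], [0.22, 2.7], [-1.18, 4.32], [0.11, 2.71], [-2.7, 2.7]. Speed limits (rad/s): [2.57, 2.57, 3.14, 3.14, 3.14, 3.14].

### API

Orientations are given as a unit quaternion [x, y, z, w].
In Python, from rig import sensors, cams, manip gives the robot as it stands.
- The arm moves only by the tool send_rows, never from a script. Its argument "targets" is a list of rows, each an object of numbers: "x", "y", "z": the shift along the tool's x, y, z in mm; "ax", "ay", "az": the turn, a rotation vector about the tool's x, y, z in degrees. In form: [{"x": .., "y": .., "z": .., "ax": .., "ay": .., "az": ..}, ...]. A call has 1 to 12 rows; each row shifts and turns the commanded pose from where the row before left it, along the tool's axes as they then stand; what a row does not reach is not made up. A row lasts 1/8 s, in which the tool goes at most 62.5 mm and 10.7 degrees, less where a joint would pass 70% of its speed; a pose out of reach is approached as far as the arm can. A call is refused whole if a number of a shift passes 62.5 or a number of a turn 10.7, either way. A call with a gripper value outside its range is refused whole. "gripper" is the gripper's target within -1 to 1 (shut at 1, half-way at 0, fully open at -1), set as the call begins (left out, the last holds). The fingers move at their own pace and stop on an object; the grip force is fixed at half the most. Time passes only in rows, so rows that do not move let the fingers close. It gives the time, the measured TCP pose, the force, the opening and the grip force at its end, in the units of the state.
- sensors.read_state(): the state, without advancing time (a new reading comes with each control period).
- cams.camera(name): name is "side" or "top"; returns the picture (420x560x3 uint8, red, green, blue); there is no depth.
- cams.camera_params(name): a dict with "mtx" (3x3 intrinsics, pixels), "extrinsics" (4x4, takes a point from world to camera coordinates). Camera axes: x right, y up, looking along -z (the intrinsics and any distortion apply to the point x, -y, -z); pixel columns grow to the right and rows downward; lengths in m; the calibration is good to about 2 mm. A picture is of the moment at which its call begins. camera_params takes no time and is no camera call.
- manip.job_done(): hands the job in; it is judged then, once.
The state is a dict: "t": time; "joints": joint angles; "joint_velocities": joint speeds; "tau": joint torques, N m; "position": TCP position; "ee_rot": TCP orientation; "force": force on the tool from outside, world axes, zero at the start; "ft_torque": the same for the moment, N m; "width": finger opening in m; "grasp_force": force on a finger pad.
Only numpy, scipy, OpenCV 4.12 (cv2) and the standard library are available. Lean on these libraries where they do the work, as an engineer would, in place of code of your own. Each camera call takes 0.05 s, during which the arm holds its last target. There are 200 camera calls.

### The job

Get the grey rubbing stone out of the caddy, where it is shut in between two jars: first stand both jars upright on the cork board, then lay the stone flat and lengthwise in the middle between the two steel stops of the blue stone holder while the jars wait on the cork. Then stand each jar back in the caddy seat it came from, and leave the brown stone sample and the white chalk jar where they are.

Things in the scene. Friction and masses are not known exactly. Their poses are not given: they have to be found in the camera images.
- jar_black: black pigment jar with a dark screw lid, round, 60 mm across, 90 mm tall, 0.10 to 0.20 kg; starts standing in one end seat of the caddy. Origin at the centre of its underside, z up
- jar_red_lid: clear/whitish jar with a red screw lid, round, 62 mm across at most, 86 mm tall, 0.25 to 0.50 kg; starts standing in the other end seat of the caddy. Origin at the centre of its underside, z up
- rubbing_stone: grey abrasive block, 26 x 68 x 22 mm (x, y, z); its y axis is its length. It lies flat in the middle of the caddy, its length across the lane, about 5 mm from each jar and from each side wall, so it can be gripped (across its 26 mm width) only once the jars are out. Origin at the centre of its underside
- caddy: open wooden caddy fixed to the table, outside 92 x 192 x 40 mm (x, y, z); one lane 78 mm wide (x) and 178 mm long (y) inside, walls 7 mm thick and 40 mm high over the table, inner floor 6 mm above the table. Seats in a row along its y axis: jar seats (grey felt discs) about y = +50 and -50 mm, stone in the middle. Which jar is at which end varies. Origin at the centre of its underside, on the table
- side_board: flat cork board fixed to the table, 220 x 130 x 8 mm (x, y, z): the side area for the jars, room for both side by side along its x axis. Origin at the centre of its underside, on the table; its top is 8 mm higher. Lies on the left or the right of the caddy
- stone_holder: blue bench stone holder fixed to the table: plate 84 x 136 x 12 mm (x, y, z), with two steel stops, each 50 mm wide (x), 12 mm thick and 12 mm high above the plate, 84 mm apart (inner faces at y = +42 and -42 mm). The stone lies between them, its length along the holder's y axis, either way round. Origin at the centre of its underside, on the table; the plate's top is 12 mm higher. Lies on the side of the caddy where the cork board is not
- sample_brown: loose brown stone sample, 44 x 64 x 28 mm, on the table in front of the caddy: leave alone. Origin at the centre of its underside
- jar_chalk: loose small white jar with a black lid, 44 mm across, 60 mm tall, on the table behind the caddy: leave alone. Origin at the centre of its underside
There are look-alikes about, which are no part of the job. What is meant by the rubbing_stone is not green, orange or turquoise, and is the smaller of those in its own colour.

How it is judged:
On the way, in this order (a step that is already met when the one before it is completed fails the run):
1. both jars stand upright and released on the cork board (x of jar_black in the frame of side_board between -0.105 and 0.105 m and y of jar_black in the frame of side_board between -0.06 and 0.06 m and angle between each of jar_black, jar_red_lid's own z axis and vertical below 0.1 rad and z of jar_black in the frame of side_board between 0.005 and 0.012 m and linear speed of each of jar_black, jar_red_lid below 0.02 m/s and contact force between each of jar_black, jar_red_lid and the fingers below 0.1 N and x of jar_red_lid in the frame of side_board between -0.105 and 0.105 m and y of jar_red_lid in the frame of side_board between -0.06 and 0.06 m and z of jar_red_lid in the frame of side_board between 0.005 and 0.012 m), for 0.2 s.
2. the rubbing stone lies released in the stone holder while both jars still stand on the cork board (all of step 1 and x of rubbing_stone in the frame of stone_holder between -0.012 and 0.012 m and y of rubbing_stone in the frame of stone_holder between -0.012 and 0.012 m and angle between the y axis of rubbing_stone and the y axis of stone_holder, either way round below 0.17 rad and angle between rubbing_stone's own z axis and vertical below 0.1 rad and z of rubbing_stone in the frame of stone_holder between 0.009 and 0.016 m and linear speed of rubbing_stone below 0.02 m/s and contact force between rubbing_stone and the fingers below 0.1 N), for 0.2 s.
At the end, for the whole second after the job is handed in: The stone lies flat between the holder's stops, its centre within 12 mm of the middle each way, its length within 10 degrees of the holder's y axis; each jar stands upright in the caddy within 15 mm of where it stood at the start; all released and at rest (x of rubbing_stone in the frame of stone_holder between -0.012 and 0.012 m and y of rubbing_stone in the frame of stone_holder between -0.012 and 0.012 m and angle between the y axis of rubbing_stone and the y axis of stone_holder, either way round below 0.17 rad and angle between each of rubbing_stone, jar_black, jar_red_lid's own z axis and vertical below 0.1 rad and z of rubbing_stone in the frame of stone_holder between 0.009 and 0.016 m and linear speed of each of rubbing_stone, jar_black, jar_red_lid below 0.02 m/s and contact force between each of rubbing_stone, jar_black, jar_red_lid and the fingers below 0.1 N and distance of each of jar_black, jar_red_lid from where it was at the start of the episode below 0.015 m); the robot touches nothing.
It fails at once if the brown stone sample or the white chalk jar is pushed more than 20 mm away (distance of any of sample_brown, jar_chalk from where it was at the start of the episode above 0.02 m).
It fails at once if a jar is knocked over (angle between any of jar_black, jar_red_lid's own z axis and vertical above 0.8 rad).
It also fails if it takes over 141 s, if anything falls off the work surface, if the arm or the gripper's body presses on something with over 40 N, if the wrist force passes 120 N, or if a joint passes its speed limit or range.

## Working session

There is one attempt and no reset: what is moved stays moved. The work goes in short steps, Python scripts to look and compute and a tool call to move; the robot and the scene stay as the last step left them, time stands still between calls to the robot, and variables do not carry over. Pictures are saved under pics/ and viewed, at most 14 in all, crops included, and the job is handed in when it is done.

Besides the shell and the picture viewer there is one more tool, called after "Call:" as a command line: name --argument value ..., lists and objects as JSON in quotes. send_rows: Moves the arm, as the interface text tells. Its arguments: {"type":"object","properties":{"targets":{"type":"array","items":{"type":"object","properties":{"x":{"type":"number"},"y":{"type":"number"},"z":{"type":"number"},"ax":{"type":"number"},"ay":{"type":"number"},"az":{"type":"number"}}}},"gripper":{"type":"number"}},"required":["targets"]}

```bash
mkdir -p pics; ls
python3 - <<'E'
from rig import sensors,cams,manip
import cv2,json
s=sensors.read_state();print({k:s[k] for k in('t','position','ee_rot','force','width')},manip.pinch_z)
for n in('top','side'):
    im=cams.camera(n);cv2.imwrite(f'pics/{n}0.png',im[:,:,::-1]);p=cams.camera_params(n);print(n,p)
E
```

```text
pics
{'t': 0.0, 'position': array([ 0.19261491, -0.54118811,  0.20463961]), 'ee_rot': array([ 9.85430250e-01,  1.70077691e-01, -4.33283141e-05, -8.93931929e-04]), 'force': array([-0.42865925, -0.44197009,  0.2153347 ]), 'width': 0.0941763374960896} 0.0188
top {'mtx': array([[535.5850882 ,   0.        , 283.21646374],
       [  0.        , 535.5850882 , 202.17174311],
       [  0.        ,   0.        ,   1.        ]]), 'extrinsics': array([[-0.02205556, -0.99936046,  0.02814634, -0.0066174 ],
       [ 0.99092098, -0.01811727,  0.13321929, -0.572957  ],
       [-0.13262416,  0.03082903,  0.99068683, -1.17601555],
       [ 0.        ,  0.        ,  0.        ,  1.        ]])}
side {'mtx': array([[516.64338773,   0.        , 284.43013779],
       [  0.        , 516.64338773, 204.84223376],
       [  0.        ,   0.        ,   1.        ]]), 'extrinsics': array([[-0.43158079, -0.90205701, -0.00558309,  0.23629411],
       [ 0.78766119, -0.37985147,  0.4850801 , -0.47973403],
       [-0.43969065,  0.20495366,  0.8744519 , -1.01018655],
       [ 0.        ,  0.        ,  0.        ,  1.        ]])}
```

View pics/top0.png

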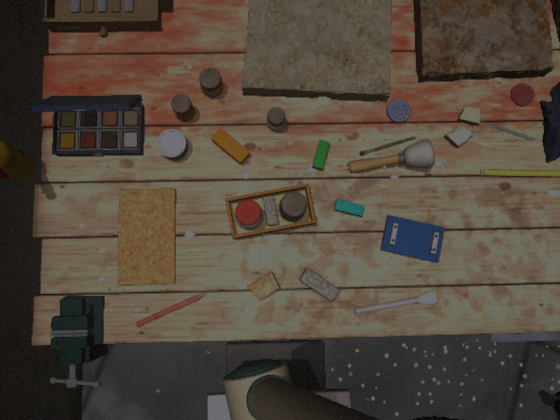

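View pics/side0.png

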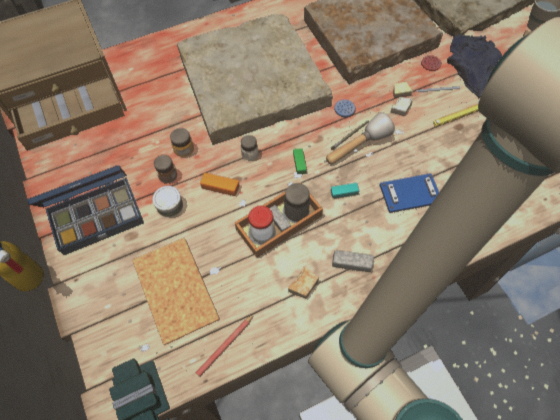

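Top view: image up is +x and left is +y. These could be taken for the stone:
- Grey block in the caddy, (271,209).
- Larger grey block on the table, (320,284).
- Orange (230,146), green (321,155) and turquoise (349,208) blocks.

I choose the one in the caddy and will check it in a crop. The cork board is at (147,236) and the holder at (412,240). The red-lid jar is at (249,212) and the black jar at (293,205).

```bash
cat > h.py <<'E'
import numpy as np,cv2
from rig import sensors,cams,manip
def ray(n,uv):
    p=cams.camera_params(n);E=p['extrinsics'];d=np.linalg.inv(p['mtx'])@[uv[0],uv[1],1]
    R=E[:3,:3];return -R.T@E[:3,3],R.T@(d*[1,-1,-1])
def onz(n,uv,z):
    c,d=ray(n,uv);return (c+d*(z-c[2])/d[2])
def proj(n,P):
    p=cams.camera_params(n);q=p['extrinsics']@[*P,1];q=p['mtx']@(q[:3]*[1,-1,-1]);return q[:2]/q[2]
def mask(im,lo,hi):
    return cv2.inRange(cv2.cvtColor(im,cv2.COLOR_RGB2HSV),np.array(lo),np.array(hi))
def rect(n,m,roi,z):
    "min-area rect of the biggest blob in roi(x0,y0,x1,y1), cast on plane z"
    x0,y0,x1,y1=roi;k=np.zeros_like(m);k[y0:y1,x0:x1]=m[y0:y1,x0:x1]
    k=cv2.morphologyEx(k,cv2.MORPH_CLOSE,np.ones((5,5)))
    c=max(cv2.findContours(k,cv2.RETR_EXTERNAL,cv2.CHAIN_APPROX_NONE)[0],key=cv2.contourArea)[:,0]
    W=np.array([onz(n,p,z)[:2] for p in c],np.float32)*1000
    (cx,cy),(w,h),a=cv2.minAreaRect(W)
    return np.round([cx,cy,w,h,a],1)
E
python3 - <<'E'
from h import *
t=cv2.imread('pics/top0.png')[:,:,::-1].copy();s=cv2.imread('pics/side0.png')[:,:,::-1].copy()
for n,im,rc,rh,rr in(('top',t,(100,175,190,300),(370,200,460,275),(228,190,270,240)),('side',s,(120,225,230,350),(370,160,445,220),(240,195,280,235))):
    print(n,'cork',rect(n,mask(im,(5,90,80),(30,255,255)),rc,.008))
    print('holder',rect(n,mask(im,(105,120,40),(130,255,255)),rh,.012))
    r=mask(im,(170,120,60),(180,255,255))|mask(im,(0,150,60),(5,255,255))
    print('red',rect(n,r,rr,.092))
a=cv2.resize(t[175:255,215:330],None,fx=5,fy=5,interpolation=cv2.INTER_CUBIC)
cv2.imwrite('pics/c1.png',cv2.convertScaleAbs(a[:,:,::-1],alpha=1.4))
b=cv2.resize(s[175:260,225:335],None,fx=5,fy=5,interpolation=cv2.INTER_CUBIC)
cv2.imwrite('pics/c2.png',cv2.convertScaleAbs(b[:,:,::-1],alpha=1.4))
E
```

```text
top cork [505.3 300.3 164.  232.2  83.3]
holder [ 486.6 -315.8  133.5   81.6   76.3]
red [546.7  59.9  51.7  54.3  89.1]
side cork [5.076e+02 2.949e+02 2.205e+02 1.301e+02 3.000e-01]
holder [ 489.8 -313.3  122.9   81.1   76.1]
red [548.   58.5  51.1  54.3  23.1]
```

View pics/c1.png

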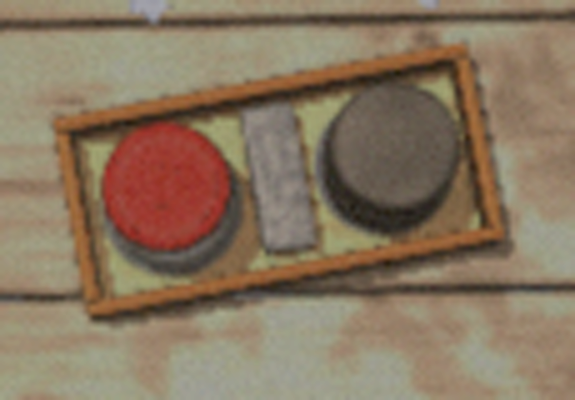

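View pics/c2.png

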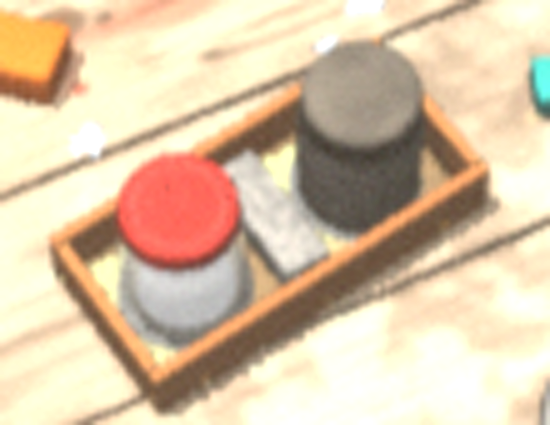

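Run:
```python
from h import *
R=lambda a:np.round(np.array(a)*1000,1)
T=lambda u,v:(u/5+214.6,v/5+174.6)
S=lambda u,v:(u/5+224.6,v/5+174.6)
C=np.array([onz('top',T(*p),.04)[:2] for p in((57,122),(464,48),(502,238),(93,316))])
print('caddy',R(C.mean(0)),R(np.linalg.norm(np.diff(C,axis=0),axis=1)),[np.degrees(np.arctan2(*(C[i]-C[j])[::-1])) for i,j in((0,1),(3,2),(0,3),(1,2))])
print('caddy side corners L,R,B',[R(onz('side',S(*p),.04)) for p in((55,243),(485,170),(157,385))],'top',R(C))
for n,f,b,r in(('top',T,(395,147),(167,187)),('side',S,(361,95),(179,210))):
    print(n,'black',R(onz(n,f(*b),.096)),'red',R(onz(n,f(*r),.092)))
print('stone',R(onz('top',T(280,178),.028)))
t=cv2.imread('pics/top0.png')[:,:,::-1].copy()
for rows in [(117,189),(175,188),(176,285),(119,285)]: print('corkcorner',R(onz('top',rows,.008)))
for x in((390.5,234),(434.5,243)): print('stop c',R(onz('top',x,.024)))
a=cv2.resize(t[200:280,365:460],None,fx=6,fy=6,interpolation=cv2.INTER_CUBIC)
cv2.imwrite('pics/c3.png',cv2.convertScaleAbs(a[:,:,::-1],alpha=1.6))
```

```text
caddy [553.6  10.9] [187.7  88.4 187.2] [np.float64(99.41196358704526), np.float64(99.68685720290925), np.float64(9.91531982242398), np.float64(9.593244120904945)]
caddy side corners L,R,B [array([582.7, 109.6,  40. ]), array([529.9, -89.6,  40. ]), array([495.9,  96. ,  40. ])] top [[582.1 111. ]
 [612.8 -74.1]
 [525.6 -88.9]
 [494.1  95.6]]
top black [560.6 -38.7  96. ] red [545.5  59.9  92. ]
side black [563.5 -39.6  96. ] red [547.5  59.2  92. ]
stone [556.2  10.7  28. ]
corkcorner [614.5 364.6   8. ]
corkcorner [614.5 231.2   8. ]
corkcorner [392.  227.9   8. ]
corkcorner [394.9 356.    8. ]
stop c [ 496.6 -262.7   24. ]
stop c [ 474. -363.   24.]
```

View pics/c3.png

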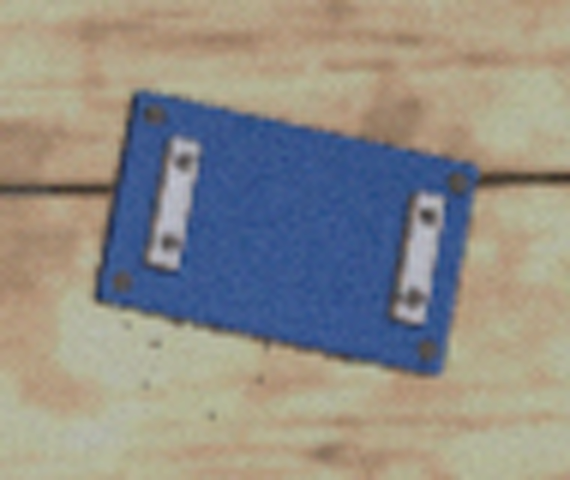

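Grey block in the caddy confirmed as the stone: it's smaller than the one on the table. Measurements (mm):

| Thing | Position | Yaw |
|---|---|---|
| Caddy | (554,10.5) | +9.6° |
| Red-lid jar | (546.5,59.5) | – |
| Black jar | (562,-39) | – |
| Cork board | (505,295) | ~0° |
| Holder | (487,-315.5) | -13.8° |

First I turn the tool so it closes across the lane.

Call:
send_rows --targets '[{"az": -10},{"az": -10},{"az": -10},{"az": -10},{"az": -10},{"az": -10},{"az": -10},{"az": -10},{}]' --gripper -1

```text
invalid input
```

```bash
cat > go.py <<'E'
import sys
from h import *
from scipy.spatial.transform import Rotation as Ro
# args: x y z(mm) yaw of tool x (deg) -> shift in present tool axes, turn
a=list(map(float,sys.argv[1:]));s=sensors.read_state();R=Ro.from_quat(s['ee_rot'])
d=np.array(a[:3])-np.array(s['position'])*1000
x,y=np.radians(a[3]),0
G=Ro.from_matrix(np.array([[np.cos(x),np.sin(x),0],[np.sin(x),-np.cos(x),0],[0,0,-1]]).T.T)
print('t',round(s['t'],2),'pos',np.round(np.array(s['position'])*1000,1),'shift',np.round(R.inv().apply(d),1),'turn',np.round(np.degrees((R.inv()*G).as_rotvec()),1),'F',np.round(s['force'],1),'w',round(s['width'],4),'g',np.round(s['grasp_force'],1),'q',np.round(s['joints'],2))
E
python3 go.py 546.5 59.5 200 99.6
```

```text
t 0.1 pos [ 192.6 -541.3  204.7] shift [ 534.8 -447.4    5.5] turn [ -0.1  -0.1 -80. ] F [1.  0.7 0.2] w 0.0942 g 0.0 q [-1.35  0.28  1.51  0.    1.36 -0.12]
```

Call:
send_rows --targets '[{"x": 0,"y": 0,"z": 0,"ax": 0,"ay": 0,"az": -10},{"x": 0,"y": 0,"z": 0,"ax": 0,"ay": 0,"az": -10},{"x": 0,"y": 0,"z": 0,"ax": 0,"ay": 0,"az": -10},{"x": 0,"y": 0,"z": 0,"ax": 0,"ay": 0,"az": -10},{"x": 0,"y": 0,"z": 0,"ax": 0,"ay": 0,"az": -10},{"x": 0,"y": 0,"z": 0,"ax": 0,"ay": 0,"az": -10},{"x": 0,"y": 0,"z": 0,"ax": 0,"ay": 0,"az": -10},{"x": 0,"y": 0,"z": 0,"ax": 0,"ay": 0,"az": -10}]' --gripper -1

```text
t: 1.1
position: [0.1926, -0.5414, 0.205]
ee_rot: [0.643, 0.766, 0.0, -0.0]
force: [-0.7, -0.5, -1.1]
width: 0.0936
grasp_force: 0.0
```

```bash
python3 go.py 546.5 59.5 200 99.6
```

```text
t 1.1 pos [ 192.6 -541.4  205. ] shift [531.  452.    5.5] turn [-0.  -0.1  0.3] F [-0.7 -0.5 -1.1] w 0.0936 g 0.0 q [-1.35  0.28  1.51 -0.    1.36 -1.52]
```

Call:
send_rows --targets '[{"x": 44,"y": 37.5,"z": 0,"ax": 0,"ay": 0,"az": 0},{"x": 44,"y": 37.5,"z": 0,"ax": 0,"ay": 0,"az": 0},{"x": 44,"y": 37.5,"z": 0,"ax": 0,"ay": 0,"az": 0},{"x": 44,"y": 37.5,"z": 0,"ax": 0,"ay": 0,"az": 0},{"x": 44,"y": 37.5,"z": 0,"ax": 0,"ay": 0,"az": 0},{"x": 44,"y": 37.5,"z": 0,"ax": 0,"ay": 0,"az": 0},{"x": 44,"y": 37.5,"z": 0,"ax": 0,"ay": 0,"az": 0},{"x": 44,"y": 37.5,"z": 0,"ax": 0,"ay": 0,"az": 0},{"x": 44,"y": 37.5,"z": 0,"ax": 0,"ay": 0,"az": 0},{"x": 44,"y": 37.5,"z": 0,"ax": 0,"ay": 0,"az": 0},{"x": 44,"y": 37.5,"z": 0,"ax": 0,"ay": 0,"az": 0},{"x": 0,"y": 0,"z": 0,"ax": 0,"ay": 0,"az": 0}]'

```text
t: 2.6
position: [0.5201, 0.0074, 0.2048]
ee_rot: [0.643, 0.765, 0.0, -0.0]
force: [-0.2, -0.9, 0.8]
width: 0.0938
grasp_force: 0.0
```

```bash
python3 go.py 546.5 59.5 48 99.6
```

```text
t 2.6 pos [520.1   7.4 204.8] shift [ 46.6  35.  156.8] turn [-0.  -0.1  0.3] F [-0.2 -0.9  0.8] w 0.0938 g 0.0 q [-0.12  0.19  1.62  0.    1.33 -0.29]
```

Call:
send_rows --targets '[{"x": 23.3,"y": 17.5,"z": 0,"ax": 0,"ay": 0,"az": 0},{"x": 23.3,"y": 17.5,"z": 0,"ax": 0,"ay": 0,"az": 0.3},{"x": 0,"y": 0,"z": 30,"ax": 0,"ay": 0,"az": 0},{"x": 0,"y": 0,"z": 30,"ax": 0,"ay": 0,"az": 0},{"x": 0,"y": 0,"z": 0,"ax": 0,"ay": 0,"az": 0}]'

```text
t: 3.22
position: [0.543, 0.0548, 0.1432]
ee_rot: [0.648, 0.762, -0.002, -0.002]
force: [0.4, 0.4, 0.4]
width: 0.0938
grasp_force: 0.0
```

```bash
python3 go.py 546.5 59.5 48 99.6
python3 - <<'E'
from h import *
a=[cams.camera('side')[150:300,180:380],cams.camera('top')[150:300,180:380]]
cv2.imwrite('pics/a1.png',cv2.resize(np.hstack(a),None,fx=2,fy=2)[:,:,::-1])
E
```

```text
t 3.23 pos [543.   54.8 143.2] shift [ 4.   4.8 95.2] turn [-0.4 -0.  -0.4] F [0.4 0.4 0.4] w 0.0938 g 0.0 q [-0.03  0.28  1.66 -0.    1.21 -0.19]
```

View pics/a1.png

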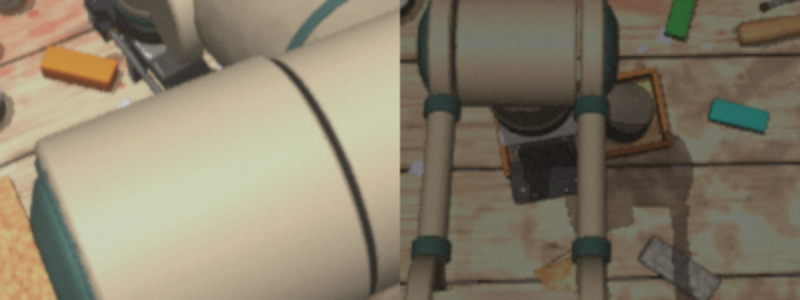

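The arm hides the work from both cameras here, so I go on by pose.

Call:
send_rows --targets '[{"x": 2,"y": 2.4,"z": 0,"ax": -0.4,"ay": 0,"az": -0.4},{"x": 2,"y": 2.4,"z": 0,"ax": 0,"ay": 0,"az": 0},{"x": 0,"y": 0,"z": 20,"ax": 0,"ay": 0,"az": 0},{"x": 0,"y": 0,"z": 20,"ax": 0,"ay": 0,"az": 0},{"x": 0,"y": 0,"z": 20,"ax": 0,"ay": 0,"az": 0},{"x": 0,"y": 0,"z": 20,"ax": 0,"ay": 0,"az": 0},{"x": 0,"y": 0,"z": 0,"ax": 0,"ay": 0,"az": 0}]'

```text
t: 4.2
position: [0.5495, 0.0609, 0.0647]
ee_rot: [0.645, 0.764, 0.002, 0.001]
force: [0.3, 0.4, -0.2]
width: 0.0939
grasp_force: 0.0
```

```bash
python3 go.py 546.5 59.5 48 99.6
```

```text
t 4.2 pos [549.5  60.9  64.7] shift [-0.9 -3.3 16.7] turn [ 0.3 -0.   0.1] F [ 0.3  0.4 -0.2] w 0.0939 g 0.0 q [-0.02  0.36  1.77  0.    1.02 -0.19]
```

Call:
send_rows --targets '[{"x": -0.5,"y": -3,"z": 8,"ax": 0.2,"ay": 0,"az": 0},{"x": 0,"y": 0,"z": 8,"ax": 0,"ay": 0,"az": 0},{"x": 0,"y": 0,"z": 0,"ax": 0,"ay": 0,"az": 0},{"x": 0,"y": 0,"z": 0,"ax": 0,"ay": 0,"az": 0}]'

```text
t: 4.7
position: [0.5477, 0.0597, 0.0497]
ee_rot: [0.645, 0.764, 0.001, 0.001]
force: [0.4, 0.4, -0.3]
width: 0.0939
grasp_force: 0.0
```

```bash
python3 go.py 546.5 59.5 48 99.6
```

```text
t 4.7 pos [547.7  59.7  49.7] shift [-0.  -1.3  1.7] turn [0.2 0.  0.1] F [ 0.4  0.4 -0.3] w 0.0939 g 0.0 q [-0.02  0.37  1.79  0.    0.98 -0.19]
```

Call:
send_rows --targets '[{"x": 0,"y": -1,"z": 1.5,"ax": 0,"ay": 0,"az": 0},{"x": 0,"y": 0,"z": 0,"ax": 0,"ay": 0,"az": 0},{"x": 0,"y": 0,"z": 0,"ax": 0,"ay": 0,"az": 0},{"x": 0,"y": 0,"z": 0,"ax": 0,"ay": 0,"az": 0},{"x": 0,"y": 0,"z": 0,"ax": 0,"ay": 0,"az": 0},{"x": 0,"y": 0,"z": 0,"ax": 0,"ay": 0,"az": 0},{"x": 0,"y": 0,"z": 0,"ax": 0,"ay": 0,"az": 0},{"x": 0,"y": 0,"z": 0,"ax": 0,"ay": 0,"az": 0}]' --gripper 1

```text
t: 5.7
position: [0.5471, 0.0596, 0.0481]
ee_rot: [0.645, 0.764, 0.002, 0.002]
force: [2.0, -0.2, -0.9]
width: 0.0586
grasp_force: 30.0
```

```bash
python3 go.py 546.5 59.5 48 99.6
```

```text
t 5.7 pos [547.1  59.6  48.1] shift [-0.  -0.6  0.1] turn [0.3 0.  0.1] F [ 2.  -0.2 -0.9] w 0.0586 g 30.0 q [-0.02  0.37  1.79  0.    0.97 -0.19]
```

Call:
send_rows --targets '[{"x": 0,"y": 0,"z": -5,"ax": 0,"ay": 0,"az": 0},{"x": 0,"y": 0,"z": -10,"ax": 0,"ay": 0,"az": 0},{"x": 0,"y": 0,"z": -15,"ax": 0,"ay": 0,"az": 0},{"x": 0,"y": 0,"z": -15,"ax": 0,"ay": 0,"az": 0},{"x": 0,"y": 0,"z": -15,"ax": 0,"ay": 0,"az": 0},{"x": 0,"y": 0,"z": -10,"ax": 0,"ay": 0,"az": 0},{"x": 0,"y": 0,"z": 0,"ax": 0,"ay": 0,"az": 0}]'

```text
t: 6.58
position: [0.5469, 0.0596, 0.119]
ee_rot: [0.645, 0.764, 0.002, 0.002]
force: [-0.2, 1.1, -2.9]
width: 0.0587
grasp_force: 30.0
```

```bash
python3 go.py 565 295 50 99.6
```

```text
t 6.58 pos [546.9  59.6 119. ] shift [229.1  57.1  69.2] turn [0.3 0.  0.1] F [-0.2  1.1 -2.9] w 0.0587 g 30.0 q [-0.02  0.3   1.7   0.    1.14 -0.19]
```

Call:
send_rows --targets '[{"x": 12,"y": 3,"z": 0,"ax": 0,"ay": 0,"az": 0},{"x": 24,"y": 6,"z": 0,"ax": 0,"ay": 0,"az": 0},{"x": 26,"y": 6.5,"z": 0,"ax": 0,"ay": 0,"az": 0},{"x": 26,"y": 6.5,"z": 0,"ax": 0,"ay": 0,"az": 0},{"x": 26,"y": 6.5,"z": 0,"ax": 0,"ay": 0,"az": 0},{"x": 26,"y": 6.5,"z": 0,"ax": 0,"ay": 0,"az": 0},{"x": 26,"y": 6.5,"z": 0,"ax": 0,"ay": 0,"az": 0},{"x": 26,"y": 6.5,"z": 0,"ax": 0,"ay": 0,"az": 0},{"x": 22,"y": 5.5,"z": 0,"ax": 0,"ay": 0,"az": 0},{"x": 12,"y": 3.5,"z": 10,"ax": 0.3,"ay": 0,"az": 0},{"x": 2,"y": 1,"z": 20,"ax": 0,"ay": 0,"az": 0},{"x": 0,"y": 0,"z": 15,"ax": 0,"ay": 0,"az": 0}]'

```text
t: 8.07
position: [0.5644, 0.2939, 0.0713]
ee_rot: [0.645, 0.764, -0.002, -0.001]
force: [-0.6, -0.3, -3.4]
width: 0.0588
grasp_force: 30.0
```

```bash
python3 go.py 565 295 50 99.6
```

```text
t 8.07 pos [564.4 293.9  71.3] shift [ 1.   0.9 21.3] turn [-0.2  0.   0.1] F [-0.6 -0.3 -3.4] w 0.0588 g 30.0 q [ 0.37  0.46  1.56 -0.    1.12  0.2 ]
```

Call:
send_rows --targets '[{"x": 0,"y": 0,"z": 10,"ax": 0,"ay": 0,"az": 0},{"x": 0,"y": 0,"z": 5,"ax": 0,"ay": 0,"az": 0},{"x": 0,"y": 0,"z": 3,"ax": 0,"ay": 0,"az": 0},{"x": 0,"y": 0,"z": 0,"ax": 0,"ay": 0,"az": 0},{"x": 0,"y": 0,"z": 0,"ax": 0,"ay": 0,"az": 0}]'

```text
t: 8.7
position: [0.5654, 0.2941, 0.0557]
ee_rot: [0.645, 0.764, -0.0, -0.0]
force: [-0.2, -0.3, -2.9]
width: 0.0587
grasp_force: 30.0
```

```bash
python3 go.py 565 295 50 99.6
```

```text
t 8.7 pos [565.4 294.1  55.7] shift [ 0.9 -0.2  5.7] turn [-0.  -0.   0.1] F [-0.2 -0.3 -2.9] w 0.0587 g 30.0 q [0.37 0.48 1.58 0.   1.09 0.2 ]
```

Call:
send_rows --targets '[{"x": 0,"y": 0,"z": 3,"ax": 0,"ay": 0,"az": 0},{"x": 0,"y": 0,"z": 2,"ax": 0,"ay": 0,"az": 0},{"x": 0,"y": 0,"z": 0,"ax": 0,"ay": 0,"az": 0},{"x": 0,"y": 0,"z": 0,"ax": 0,"ay": 0,"az": 0},{"x": 0,"y": 0,"z": 0,"ax": 0,"ay": 0,"az": 0}]'

```text
t: 9.32
position: [0.565, 0.2941, 0.0502]
ee_rot: [0.645, 0.764, -0.001, -0.001]
force: [0.4, -1.2, -1.4]
width: 0.0585
grasp_force: 30.0
```

```bash
python3 go.py 565 295 50 99.6
```

```text
t 9.32 pos [565.  294.1  50.2] shift [0.9 0.1 0.2] turn [-0.1  0.   0.1] F [ 0.4 -1.2 -1.4] w 0.0585 g 30.0 q [0.37 0.48 1.58 0.   1.08 0.2 ]
```

Call:
send_rows --targets '[{"x": 0,"y": 0,"z": 0,"ax": 0,"ay": 0,"az": 0},{"x": 0,"y": 0,"z": 0,"ax": 0,"ay": 0,"az": 0},{"x": 0,"y": 0,"z": 0,"ax": 0,"ay": 0,"az": 0},{"x": 0,"y": 0,"z": 0,"ax": 0,"ay": 0,"az": 0},{"x": 0,"y": 0,"z": 0,"ax": 0,"ay": 0,"az": 0},{"x": 0,"y": 0,"z": -10,"ax": 0,"ay": 0,"az": 0},{"x": 0,"y": 0,"z": -30,"ax": 0,"ay": 0,"az": 0},{"x": 0,"y": 0,"z": -30,"ax": 0,"ay": 0,"az": 0},{"x": 0,"y": 0,"z": -30,"ax": 0,"ay": 0,"az": 0},{"x": 0,"y": 0,"z": 0,"ax": 0,"ay": 0,"az": 0}]' --gripper -1

```text
t: 10.58
position: [0.5671, 0.2949, 0.1533]
ee_rot: [0.645, 0.764, 0.002, 0.001]
force: [-0.3, -0.8, -0.8]
width: 0.0942
grasp_force: 0.0
```

```bash
python3 go.py 562.5 -39 50 99.6
```

```text
t 10.57 pos [567.1 294.9 153.3] shift [-328.5  -61.2  102.6] turn [ 0.3 -0.1  0.1] F [-0.3 -0.8 -0.8] w 0.0942 g 0.0 q [0.37 0.4  1.45 0.   1.29 0.2 ]
```

Call:
send_rows --targets '[{"x": -20,"y": -4,"z": 0,"ax": 0,"ay": 0,"az": 0},{"x": -40,"y": -7,"z": 0,"ax": 0,"ay": 0,"az": 0},{"x": -40,"y": -7.5,"z": 0,"ax": 0,"ay": 0,"az": 0},{"x": -40,"y": -7.5,"z": 0,"ax": 0,"ay": 0,"az": 0},{"x": -40,"y": -7.5,"z": 0,"ax": 0,"ay": 0,"az": 0},{"x": -40,"y": -7.5,"z": 0,"ax": 0,"ay": 0,"az": 0},{"x": -40,"y": -7.5,"z": 0,"ax": 0,"ay": 0,"az": 0},{"x": -40,"y": -7.5,"z": 0,"ax": 0,"ay": 0,"az": 0},{"x": -20,"y": -4,"z": 0,"ax": 0,"ay": 0,"az": 0},{"x": -8.5,"y": -1,"z": 0,"ax": 0,"ay": 0,"az": 0},{"x": 0,"y": 0,"z": 0,"ax": 0,"ay": 0,"az": 0},{"x": 0,"y": 0,"z": 0,"ax": 0,"ay": 0,"az": 0}]'

```text
t: 12.08
position: [0.5602, -0.0389, 0.1501]
ee_rot: [0.644, 0.765, -0.001, -0.001]
force: [-0.1, -0.5, 0.1]
width: 0.0939
grasp_force: 0.0
```

```bash
python3 go.py 562.5 -39 50 99.6
python3 - <<'E'
from h import *
im=cams.camera('side');cv2.imwrite('pics/a2.png',cv2.resize(im[180:380,80:380],None,fx=2,fy=2)[:,:,::-1])
E
```

```text
t 12.07 pos [560.2 -38.9 150.1] shift [ -0.5   2.4 100.1] turn [-0.1 -0.   0.1] F [-0.1 -0.5  0.1] w 0.0939 g 0.0 q [-0.19  0.29  1.62 -0.    1.23 -0.36]
```

View pics/a2.png

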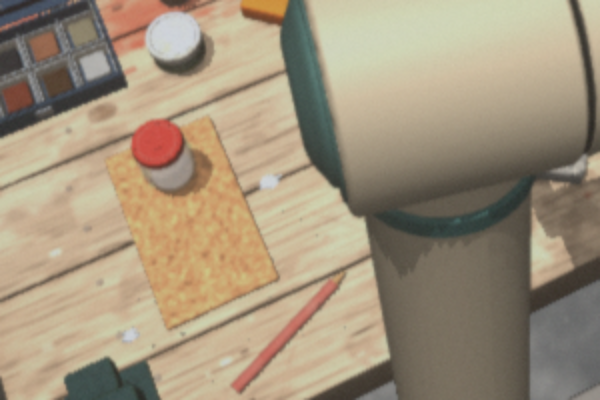

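The red-lid jar stands upright on the cork (crop pixel 170,185 for its base). Next is the black jar.

Call:
send_rows --targets '[{"x": -0.5,"y": 2,"z": 10,"ax": 0,"ay": 0,"az": 0},{"x": 0,"y": 0,"z": 20,"ax": 0,"ay": 0,"az": 0},{"x": 0,"y": 0,"z": 20,"ax": 0,"ay": 0,"az": 0},{"x": 0,"y": 0,"z": 20,"ax": 0,"ay": 0,"az": 0},{"x": 0,"y": 0,"z": 15,"ax": 0,"ay": 0,"az": 0},{"x": 0,"y": 0,"z": 10,"ax": 0,"ay": 0,"az": 0},{"x": 0,"y": 0,"z": 0,"ax": 0,"ay": 0,"az": 0},{"x": 0,"y": 0,"z": 0,"ax": 0,"ay": 0,"az": 0}]'

```text
t: 13.12
position: [0.5628, -0.0403, 0.0557]
ee_rot: [0.645, 0.764, -0.0, -0.0]
force: [1.0, -0.1, -0.9]
width: 0.094
grasp_force: 0.0
```

```bash
python3 go.py 562.5 -39 50 99.6
```

```text
t 13.12 pos [562.8 -40.3  55.7] shift [ 1.3 -0.   5.7] turn [-0.   0.   0.1] F [ 1.  -0.1 -0.9] w 0.094 g 0.0 q [-0.19  0.38  1.75 -0.    1.01 -0.36]
```

Call:
send_rows --targets '[{"x": 1,"y": 0,"z": 5.5,"ax": 0,"ay": 0,"az": 0},{"x": 0,"y": 0,"z": 0,"ax": 0,"ay": 0,"az": 0},{"x": 0,"y": 0,"z": 0,"ax": 0,"ay": 0,"az": 0}]'

```text
t: 13.5
position: [0.5621, -0.0392, 0.0499]
ee_rot: [0.645, 0.764, -0.001, -0.0]
force: [0.4, 0.1, -0.0]
width: 0.0941
grasp_force: 0.0
```

Call:
send_rows --targets '[{"x": 0,"y": 0,"z": 0,"ax": 0,"ay": 0,"az": 0},{"x": 0,"y": 0,"z": 0,"ax": 0,"ay": 0,"az": 0},{"x": 0,"y": 0,"z": 0,"ax": 0,"ay": 0,"az": 0},{"x": 0,"y": 0,"z": 0,"ax": 0,"ay": 0,"az": 0},{"x": 0,"y": 0,"z": 0,"ax": 0,"ay": 0,"az": 0},{"x": 0,"y": 0,"z": 0,"ax": 0,"ay": 0,"az": 0},{"x": 0,"y": 0,"z": 0,"ax": 0,"ay": 0,"az": 0}]' --gripper 1

```text
t: 14.38
position: [0.5623, -0.0392, 0.0498]
ee_rot: [0.645, 0.764, -0.001, -0.0]
force: [1.7, 0.2, 0.8]
width: 0.0583
grasp_force: 30.0
```

```bash
python3 go.py 562.5 -39 50 99.6
```

```text
t 14.38 pos [562.3 -39.2  49.8] shift [ 0.2  0.2 -0.2] turn [-0.1  0.   0.1] F [1.7 0.2 0.8] w 0.0583 g 30.0 q [-0.19  0.39  1.76 -0.    1.   -0.36]
```

Call:
send_rows --targets '[{"x": 0,"y": 0,"z": -5,"ax": 0,"ay": 0,"az": 0},{"x": 0,"y": 0,"z": -10,"ax": 0,"ay": 0,"az": 0},{"x": 0,"y": 0,"z": -15,"ax": 0,"ay": 0,"az": 0},{"x": 0,"y": 0,"z": -15,"ax": 0,"ay": 0,"az": 0},{"x": 0,"y": 0,"z": -15,"ax": 0,"ay": 0,"az": 0},{"x": 0,"y": 0,"z": -10,"ax": 0,"ay": 0,"az": 0},{"x": 0,"y": 0,"z": 0,"ax": 0,"ay": 0,"az": 0}]'

```text
t: 15.25
position: [0.5628, -0.0393, 0.1208]
ee_rot: [0.645, 0.764, -0.0, 0.0]
force: [-0.2, -0.1, -1.0]
width: 0.0585
grasp_force: 30.0
```

```bash
python3 go.py 445 295 52 99.6
```

```text
t 15.25 pos [562.8 -39.3 120.8] shift [349.4 -59.9  68.6] turn [0.  0.  0.1] F [-0.2 -0.1 -1. ] w 0.0585 g 30.0 q [-0.19  0.32  1.66 -0.    1.16 -0.36]
```

Call:
send_rows --targets '[{"x": 15,"y": -2.5,"z": 0,"ax": 0,"ay": 0,"az": 0},{"x": 30,"y": -5,"z": 0,"ax": 0,"ay": 0,"az": 0},{"x": 35,"y": -6,"z": 0,"ax": 0,"ay": 0,"az": 0},{"x": 35,"y": -6,"z": 0,"ax": 0,"ay": 0,"az": 0},{"x": 35,"y": -6,"z": 0,"ax": 0,"ay": 0,"az": 0},{"x": 35,"y": -6,"z": 0,"ax": 0,"ay": 0,"az": 0},{"x": 35,"y": -6,"z": 0,"ax": 0,"ay": 0,"az": 0},{"x": 35,"y": -6,"z": 0,"ax": 0,"ay": 0,"az": 0},{"x": 35,"y": -6,"z": 0,"ax": 0,"ay": 0,"az": 0},{"x": 30,"y": -5,"z": 0,"ax": 0,"ay": 0,"az": 0},{"x": 20,"y": -3.5,"z": 0,"ax": 0,"ay": 0,"az": 0},{"x": 8,"y": -2,"z": 0,"ax": 0,"ay": 0,"az": 0}]'

```text
t: 16.75
position: [0.4428, 0.2949, 0.1191]
ee_rot: [0.644, 0.765, -0.001, -0.001]
force: [-0.2, -1.3, -0.6]
width: 0.0586
grasp_force: 30.0
```

Call:
send_rows --targets '[{"x": 0,"y": 0,"z": 10,"ax": 0,"ay": 0,"az": 0},{"x": 0,"y": 0,"z": 15,"ax": 0,"ay": 0,"az": 0},{"x": 0,"y": 0,"z": 15,"ax": 0,"ay": 0,"az": 0},{"x": 0,"y": 0,"z": 10,"ax": 0,"ay": 0,"az": 0},{"x": 0,"y": 0,"z": 8,"ax": 0,"ay": 0,"az": 0},{"x": 0,"y": 0,"z": 3,"ax": 0,"ay": 0,"az": 0},{"x": 0,"y": 0,"z": 0,"ax": 0,"ay": 0,"az": 0},{"x": 0,"y": 0,"z": 0,"ax": 0,"ay": 0,"az": 0}]'

```text
t: 17.75
position: [0.4447, 0.2939, 0.0592]
ee_rot: [0.645, 0.764, -0.0, -0.0]
force: [-0.5, -0.5, -0.8]
width: 0.0584
grasp_force: 30.0
```

```bash
python3 go.py 445 295 52 99.6
```

```text
t 17.75 pos [444.7 293.9  59.2] shift [1.  0.4 7.2] turn [-0.  -0.   0.1] F [-0.5 -0.5 -0.8] w 0.0584 g 30.0 q [0.45 0.34 1.81 0.   0.99 0.28]
```

Call:
send_rows --targets '[{"x": 0,"y": 0,"z": 4,"ax": 0,"ay": 0,"az": 0},{"x": 0,"y": 0,"z": 3,"ax": 0,"ay": 0,"az": 0},{"x": 0,"y": 0,"z": 0,"ax": 0,"ay": 0,"az": 0},{"x": 0,"y": 0,"z": 0,"ax": 0,"ay": 0,"az": 0},{"x": 0,"y": 0,"z": 0,"ax": 0,"ay": 0,"az": 0}]'

```text
t: 18.38
position: [0.4444, 0.2937, 0.0518]
ee_rot: [0.645, 0.764, -0.001, -0.001]
force: [0.4, 0.3, -0.6]
width: 0.0584
grasp_force: 30.0
```

```bash
python3 go.py 445 295 52 99.6
```

```text
t 18.38 pos [444.4 293.7  51.8] shift [ 1.2  0.8 -0.2] turn [-0.1  0.   0.1] F [ 0.4  0.3 -0.6] w 0.0584 g 30.0 q [0.45 0.35 1.82 0.   0.98 0.28]
```

Call:
send_rows --targets '[{"x": 0,"y": 0,"z": 0,"ax": 0,"ay": 0,"az": 0},{"x": 0,"y": 0,"z": 0,"ax": 0,"ay": 0,"az": 0},{"x": 0,"y": 0,"z": 0,"ax": 0,"ay": 0,"az": 0},{"x": 0,"y": 0,"z": 0,"ax": 0,"ay": 0,"az": 0},{"x": 0,"y": 0,"z": 0,"ax": 0,"ay": 0,"az": 0},{"x": 0,"y": 0,"z": -10,"ax": 0,"ay": 0,"az": 0},{"x": 0,"y": 0,"z": -30,"ax": 0,"ay": 0,"az": 0},{"x": 0,"y": 0,"z": -35,"ax": 0,"ay": 0,"az": 0},{"x": 0,"y": 0,"z": -35,"ax": 0,"ay": 0,"az": 0},{"x": 0,"y": 0,"z": 0,"ax": 0,"ay": 0,"az": 0}]' --gripper -1

```text
t: 19.62
position: [0.4466, 0.2948, 0.1652]
ee_rot: [0.645, 0.764, 0.003, 0.001]
force: [0.6, 0.3, -0.8]
width: 0.0939
grasp_force: 0.0
```

Call:
send_rows --targets '[{"x": 0,"y": 0,"z": 0,"ax": 0,"ay": 0,"az": 10},{"x": 0,"y": 0,"z": 0,"ax": 0,"ay": 0,"az": 10},{"x": 0,"y": 0,"z": 0,"ax": 0,"ay": 0,"az": 10},{"x": 0,"y": 0,"z": 0,"ax": 0,"ay": 0,"az": 10},{"x": 0,"y": 0,"z": 0,"ax": 0,"ay": 0,"az": 10},{"x": 0,"y": 0,"z": 0,"ax": 0,"ay": 0,"az": 10},{"x": 0,"y": 0,"z": 0,"ax": 0,"ay": 0,"az": 10},{"x": 0,"y": 0,"z": 0,"ax": 0,"ay": 0,"az": 10},{"x": 0,"y": 0,"z": 0,"ax": 0,"ay": 0,"az": 10},{"x": 0,"y": 0,"z": 0,"ax": 0,"ay": 0,"az": 0}]'

```text
t: 20.88
position: [0.4439, 0.2934, 0.1608]
ee_rot: [0.996, 0.085, -0.002, 0.0]
force: [-0.3, -0.6, 0.2]
width: 0.094
grasp_force: 0.0
```

```bash
python3 go.py 555 10.5 110 9.6;  python3 - <<'E'
from h import *
im=cams.camera('top');cv2.imwrite('pics/a3.png',cv2.resize(im[120:320,100:460],None,fx=2,fy=2)[:,:,::-1])
E
```

```text
t 20.88 pos [443.9 293.4 160.8] shift [ 61.5 297.7  50.8] turn [0.  0.2 0.2] F [-0.3 -0.6  0.2] w 0.094 g 0.0 q [0.45 0.24 1.67 0.   1.24 1.85]
```

View pics/a3.png

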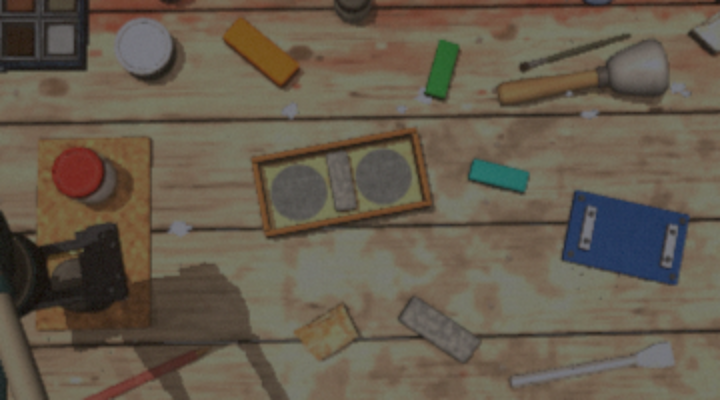

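The caddy is clear: felt discs at crop (299,192) and (384,177), stone at (342,181). I refine the stone position and check the holder stops.

Run:
```python
from h import *
im=cams.camera('top')
R=lambda a:np.round(np.array(a)*1000,1)
x0,y0=226,185; c=im[y0:240,x0:318]; hsv=cv2.cvtColor(c,cv2.COLOR_RGB2HSV)
m=(hsv[:,:,1]<60).astype(np.uint8)*255
m=cv2.morphologyEx(m,cv2.MORPH_OPEN,np.ones((3,3)))
for k in cv2.findContours(m,cv2.RETR_EXTERNAL,cv2.CHAIN_APPROX_NONE)[0]:
    A=cv2.contourArea(k)
    if A<100: continue
    k=k[:,0]+[x0,y0]
    for z in(.006,.028):
        W=np.array([onz('top',p,z)[:2] for p in k],np.float32)*1000;print(A,z,np.round(sum([list(v) if isinstance(v,tuple) else [v] for v in cv2.minAreaRect(W)],[]),1))
m=mask(im,(105,120,40),(130,255,255));print('holder',rect('top',m,(370,200,460,275),.012))
k=np.zeros_like(m);k[225:260,385:440]=255-m[225:260,385:440]
for k in cv2.findContours(k,cv2.RETR_EXTERNAL,cv2.CHAIN_APPROX_NONE)[0]:
    if cv2.contourArea(k)>30 : print('stop',cv2.contourArea(k),np.mean(k[:,0],0),R(onz('top',cv2.minAreaRect(k)[0],.022)))
```

```text
613.0 0.006 [546.3  60.8  64.8  65.2  89. ]
613.0 0.028 [543.9  60.1  63.7  64.1  89. ]
276.0 0.006 [559.2  11.5  68.2  25.3   9.2]
276.0 0.028 [556.6  11.6  67.   24.8   9.2]
599.5 0.006 [563.1 -38.2  62.9  65.6  88.8]
599.5 0.028 [560.4 -37.2  61.8  64.5  88.8]
224.0 0.006 [607.5  77.5  72.2  23.6  89. ]
224.0 0.028 [604.   76.4  70.9  23.2  89. ]
holder [ 486.5 -315.6  133.6   81.4   76.3]
stop 156.0 [402.68604651 256.81395349] [ 448.2 -292.9   22. ]
stop 124.0 [434.         242.48076923] [ 475.7 -362.7   22. ]
stop 104.5 [393.20408163 234.30612245] [ 495.7 -269.1   22. ]
```

Call:
send_rows --targets '[{"x": 6,"y": 30,"z": 0,"ax": 0,"ay": 0,"az": 0},{"x": 7,"y": 34,"z": 0,"ax": 0,"ay": 0,"az": 0},{"x": 7,"y": 34,"z": 0,"ax": 0,"ay": 0,"az": 0},{"x": 7,"y": 34,"z": 0,"ax": 0,"ay": 0,"az": 0},{"x": 7,"y": 34,"z": 0,"ax": 0,"ay": 0,"az": 0},{"x": 7,"y": 34,"z": 0,"ax": 0,"ay": 0,"az": 0},{"x": 7,"y": 34,"z": 0,"ax": 0,"ay": 0,"az": 0},{"x": 7,"y": 34,"z": 0,"ax": 0,"ay": 0,"az": 0},{"x": 6.5,"y": 30,"z": 0,"ax": 0,"ay": 0,"az": 0},{"x": 0,"y": 0,"z": 20,"ax": 0,"ay": 0,"az": 0},{"x": 0,"y": 0,"z": 30,"ax": 0,"ay": 0,"az": 0},{"x": 0,"y": 0,"z": 0,"ax": 0,"ay": 0,"az": 0}]'

```text
t: 22.48
position: [0.5531, 0.0104, 0.1096]
ee_rot: [0.996, 0.085, -0.004, -0.0]
force: [-0.4, -0.7, 0.1]
width: 0.094
grasp_force: 0.0
```

```bash
python3 go.py 555 10.5 11 9.6
```

```text
t 22.48 pos [553.1  10.4 109.6] shift [ 2.6  0.4 98.5] turn [-0.1  0.4  0.2] F [-0.4 -0.7  0.1] w 0.094 g 0.0 q [-0.11  0.32  1.7  -0.    1.14  1.29]
```

Call:
send_rows --targets '[{"x": 4,"y": -0.5,"z": 15,"ax": 0,"ay": 0.3,"az": 0.3},{"x": 0,"y": 0,"z": 20,"ax": 0,"ay": 0,"az": 0},{"x": 0,"y": 0,"z": 20,"ax": 0,"ay": 0,"az": 0},{"x": 0,"y": 0,"z": 15,"ax": 0,"ay": 0,"az": 0},{"x": 0,"y": 0,"z": 10,"ax": 0,"ay": 0,"az": 0},{"x": 0,"y": 0,"z": 5,"ax": 0,"ay": 0,"az": 0},{"x": 0,"y": 0,"z": 0,"ax": 0,"ay": 0,"az": 0},{"x": 0,"y": 0,"z": 0,"ax": 0,"ay": 0,"az": 0}]'

```text
t: 23.48
position: [0.5598, 0.0115, 0.0272]
ee_rot: [0.997, 0.082, 0.002, 0.0]
force: [0.9, 0.3, 0.0]
width: 0.0938
grasp_force: 0.0
```

```bash
python3 go.py 556.5 11.3 12 9.3
```

```text
t 23.48 pos [559.8  11.5  27.2] shift [-3.3 -0.3 15.2] turn [ 0.  -0.3  0.1] F [0.9 0.3 0. ] w 0.0938 g 0.0 q [-0.1   0.41  1.79  0.    0.93  1.3 ]
```

Call:
send_rows --targets '[{"x": -3,"y": 0,"z": 8,"ax": 0,"ay": -0.2,"az": 0},{"x": 0,"y": 0,"z": 6,"ax": 0,"ay": 0,"az": 0},{"x": 0,"y": 0,"z": 0,"ax": 0,"ay": 0,"az": 0},{"x": 0,"y": 0,"z": 0,"ax": 0,"ay": 0,"az": 0},{"x": 0,"y": 0,"z": 0,"ax": 0,"ay": 0,"az": 0}]'

```text
t: 24.1
position: [0.5566, 0.011, 0.0129]
ee_rot: [0.997, 0.082, 0.0, 0.0]
force: [-0.0, -0.4, -0.1]
width: 0.0941
grasp_force: 0.0
```

```bash
python3 go.py 556.5 11.3 12 9.3
```

```text
t 24.1 pos [556.6  11.   12.9] shift [-0.  -0.3  0.9] turn [ 0.  -0.   0.1] F [-0.  -0.4 -0.1] w 0.0941 g 0.0 q [-0.11  0.42  1.81 -0.    0.9   1.3 ]
```

Call:
send_rows --targets '[{"x": 0,"y": 0,"z": 0.5,"ax": 0,"ay": 0,"az": 0},{"x": 0,"y": 0,"z": 0,"ax": 0,"ay": 0,"az": 0},{"x": 0,"y": 0,"z": 0,"ax": 0,"ay": 0,"az": 0},{"x": 0,"y": 0,"z": 0,"ax": 0,"ay": 0,"az": 0},{"x": 0,"y": 0,"z": 0,"ax": 0,"ay": 0,"az": 0},{"x": 0,"y": 0,"z": 0,"ax": 0,"ay": 0,"az": 0},{"x": 0,"y": 0,"z": 0,"ax": 0,"ay": 0,"az": 0},{"x": 0,"y": 0,"z": 0,"ax": 0,"ay": 0,"az": 0},{"x": 0,"y": 0,"z": 0,"ax": 0,"ay": 0,"az": 0}]' --gripper 1

```text
t: 25.22
position: [0.5563, 0.0111, 0.0122]
ee_rot: [0.997, 0.082, -0.0, 0.0]
force: [0.8, 0.5, -0.4]
width: 0.0254
grasp_force: 30.0
```

```bash
python3 go.py 556.5 11.3 12 9.3
```

```text
t 25.23 pos [556.3  11.1  12.2] shift [ 0.2 -0.2  0.2] turn [0.  0.  0.1] F [ 0.8  0.5 -0.4] w 0.0254 g 30.0 q [-0.11  0.42  1.82 -0.    0.9   1.3 ]
```

Call:
send_rows --targets '[{"x": 0,"y": 0,"z": -10,"ax": 0,"ay": 0,"az": 0},{"x": 0,"y": 0,"z": -25,"ax": 0,"ay": 0,"az": 0},{"x": 0,"y": 0,"z": -25,"ax": 0,"ay": 0,"az": 0},{"x": 0,"y": 0,"z": -20,"ax": 0,"ay": 0,"az": -8},{"x": 0,"y": 0,"z": -5,"ax": 0,"ay": 0,"az": -9},{"x": 0,"y": 0,"z": 0,"ax": 0,"ay": 0,"az": -10},{"x": 0,"y": 0,"z": 0,"ax": 0,"ay": 0,"az": -10},{"x": 0,"y": 0,"z": 0,"ax": 0,"ay": 0,"az": -10},{"x": 0,"y": 0,"z": 0,"ax": 0,"ay": 0,"az": -10},{"x": 0,"y": 0,"z": 0,"ax": 0,"ay": 0,"az": -10},{"x": 0,"y": 0,"z": 0,"ax": 0,"ay": 0,"az": 0}]'

```text
t: 26.6
position: [0.5564, 0.0111, 0.0977]
ee_rot: [0.787, 0.617, 0.0, 0.0]
force: [0.2, -0.4, -0.2]
width: 0.0251
grasp_force: 30.0
```

```bash
python3 go.py 487 -315.5 18 76.3
```

```text
t 26.6 pos [556.4  11.1  97.7] shift [-333.7   10.1   79.7] turn [ 0.  0. -0.] F [ 0.2 -0.4 -0.2] w 0.0251 g 30.0 q [-0.11  0.33  1.71 -0.    1.1   0.13]
```

Call:
send_rows --targets '[{"x": -15,"y": 0.5,"z": 0,"ax": 0,"ay": 0,"az": 0},{"x": -30,"y": 1,"z": 0,"ax": 0,"ay": 0,"az": 0},{"x": -35,"y": 1,"z": 0,"ax": 0,"ay": 0,"az": 0},{"x": -35,"y": 1,"z": 0,"ax": 0,"ay": 0,"az": 0},{"x": -35,"y": 1,"z": 0,"ax": 0,"ay": 0,"az": 0},{"x": -35,"y": 1,"z": 0,"ax": 0,"ay": 0,"az": 0},{"x": -35,"y": 1,"z": 0,"ax": 0,"ay": 0,"az": 0},{"x": -35,"y": 1,"z": 0,"ax": 0,"ay": 0,"az": 0},{"x": -35,"y": 1,"z": 0,"ax": 0,"ay": 0,"az": 0},{"x": -30,"y": 1,"z": 0,"ax": 0,"ay": 0,"az": 0},{"x": -13.5,"y": 0.5,"z": 0,"ax": 0,"ay": 0,"az": 0},{"x": 0,"y": 0,"z": 0,"ax": 0,"ay": 0,"az": 0}]'

```text
t: 28.1
position: [0.4871, -0.316, 0.0972]
ee_rot: [0.787, 0.617, 0.0, -0.0]
force: [-0.7, -0.1, -0.4]
width: 0.0252
grasp_force: 30.0
```

```bash
python3 go.py 487 -315.5 18 76.3;python3 - <<'E'
from h import *
a=[cams.camera(n)[140:300,350:500] for n in('top','side')];cv2.imwrite('pics/a4.png',cv2.resize(np.hstack(a),None,fx=2.5,fy=2.5)[:,:,::-1])
E
```

```text
t 28.1 pos [ 487.1 -316.    97.2] shift [ 0.5 -0.2 79.2] turn [-0.  -0.  -0.1] F [-0.7 -0.1 -0.4] w 0.0252 g 30.0 q [-0.7   0.36  1.66  0.    1.12 -0.46]
```

View pics/a4.png

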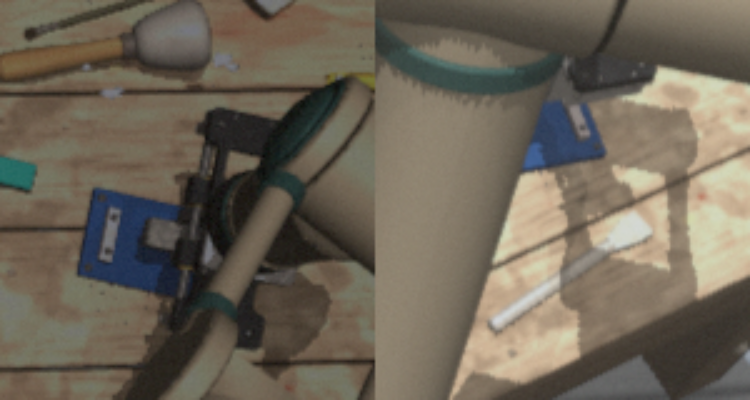

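The stone is held, lined up with the holder and above its middle (left end at crop 148,235). Lowering.

Call:
send_rows --targets '[{"x": 0,"y": 0,"z": 10,"ax": 0,"ay": 0,"az": 0},{"x": 0,"y": 0,"z": 20,"ax": 0,"ay": 0,"az": 0},{"x": 0,"y": 0,"z": 20,"ax": 0,"ay": 0,"az": 0},{"x": 0,"y": 0,"z": 15,"ax": 0,"ay": 0,"az": 0},{"x": 0,"y": 0,"z": 5,"ax": 0,"ay": 0,"az": 0},{"x": 0,"y": 0,"z": 0,"ax": 0,"ay": 0,"az": 0},{"x": 0,"y": 0,"z": 0,"ax": 0,"ay": 0,"az": 0}]'

```text
t: 29.08
position: [0.4881, -0.3158, 0.0279]
ee_rot: [0.786, 0.618, 0.0, 0.001]
force: [-0.1, -0.4, -0.2]
width: 0.0253
grasp_force: 30.0
```

```bash
python3 go.py 487 -315.5 18 76.3
```

```text
t 29.07 pos [ 488.1 -315.8   27.9] shift [ 0.  -1.1  9.9] turn [0.1 0.  0.1] F [-0.1 -0.4 -0.2] w 0.0253 g 30.0 q [-0.69  0.43  1.74 -0.    0.96 -0.46]
```

Call:
send_rows --targets '[{"x": 0,"y": -0.5,"z": 5,"ax": 0,"ay": 0,"az": 0},{"x": 0,"y": 0,"z": 3,"ax": 0,"ay": 0,"az": 0},{"x": 0,"y": 0,"z": 1,"ax": 0,"ay": 0,"az": 0},{"x": 0,"y": 0,"z": 0,"ax": 0,"ay": 0,"az": 0},{"x": 0,"y": 0,"z": 0,"ax": 0,"ay": 0,"az": 0}]'

```text
t: 29.7
position: [0.4871, -0.3154, 0.0182]
ee_rot: [0.786, 0.618, 0.0, 0.0]
force: [0.1, -0.1, -0.8]
width: 0.025
grasp_force: 30.0
```

```bash
python3 go.py 487 -315.5 18 76.3
```

```text
t 29.7 pos [ 487.1 -315.4   18.2] shift [-0.2 -0.1  0.2] turn [0.  0.  0.1] F [ 0.1 -0.1 -0.8] w 0.025 g 30.0 q [-0.69  0.45  1.75 -0.    0.94 -0.46]
```

Call:
send_rows --targets '[{"x": 0,"y": 0,"z": 0,"ax": 0,"ay": 0,"az": 0},{"x": 0,"y": 0,"z": 0,"ax": 0,"ay": 0,"az": 0},{"x": 0,"y": 0,"z": 0,"ax": 0,"ay": 0,"az": 0},{"x": 0,"y": 0,"z": 0,"ax": 0,"ay": 0,"az": 0},{"x": 0,"y": 0,"z": 0,"ax": 0,"ay": 0,"az": 0},{"x": 0,"y": 0,"z": -10,"ax": 0,"ay": 0,"az": 0},{"x": 0,"y": 0,"z": -30,"ax": 0,"ay": 0,"az": 0},{"x": 0,"y": 0,"z": -35,"ax": 0,"ay": 0,"az": 0},{"x": 0,"y": 0,"z": -35,"ax": 0,"ay": 0,"az": -8},{"x": 0,"y": 0,"z": -35,"ax": 0,"ay": 0,"az": -8},{"x": 0,"y": 0,"z": 0,"ax": 0,"ay": 0,"az": -7},{"x": 0,"y": 0,"z": 0,"ax": 0,"ay": 0,"az": 0}]' --gripper -1

```text
t: 31.2
position: [0.4872, -0.3154, 0.1644]
ee_rot: [0.647, 0.762, -0.0, 0.001]
force: [-0.0, -0.3, 0.1]
width: 0.0941
grasp_force: 0.0
```

```bash
python3 go.py 444.5 294 160 99.6
```

```text
t 31.2 pos [ 487.2 -315.4  164.4] shift [608.3  56.3   3.7] turn [ 0.1  0.1 -0.3] F [-0.  -0.3  0.1] w 0.0941 g 0.0 q [-0.69  0.31  1.56 -0.    1.27 -0.86]
```

Call:
send_rows --targets '[{"x": 30,"y": 3,"z": 0,"ax": 0,"ay": 0,"az": -0.3},{"x": 55,"y": 5,"z": 0,"ax": 0,"ay": 0,"az": 0},{"x": 55,"y": 5,"z": 0,"ax": 0,"ay": 0,"az": 0},{"x": 55,"y": 5,"z": 0,"ax": 0,"ay": 0,"az": 0},{"x": 55,"y": 5,"z": 0,"ax": 0,"ay": 0,"az": 0},{"x": 55,"y": 5,"z": 0,"ax": 0,"ay": 0,"az": 0},{"x": 55,"y": 5,"z": 0,"ax": 0,"ay": 0,"az": 0},{"x": 55,"y": 5,"z": 0,"ax": 0,"ay": 0,"az": 0},{"x": 55,"y": 5,"z": 0,"ax": 0,"ay": 0,"az": 0},{"x": 55,"y": 5,"z": 0,"ax": 0,"ay": 0,"az": 0},{"x": 55,"y": 5,"z": 0,"ax": 0,"ay": 0,"az": 0},{"x": 28,"y": 3,"z": 0,"ax": 0,"ay": 0,"az": 0}]'

```text
t: 32.7
position: [0.4392, 0.296, 0.1628]
ee_rot: [0.645, 0.764, -0.0, -0.0]
force: [0.3, -0.5, -0.6]
width: 0.0945
grasp_force: 0.0
```

```bash
python3 go.py 444.5 294 52 99.6;python3 - <<'E'
from h import *
im=cams.camera('top');a=im[195:280,365:460]
cv2.imwrite('pics/a5.png',cv2.convertScaleAbs(cv2.resize(a,None,fx=5,fy=5)[:,:,::-1],alpha=1.5))
hsv=cv2.cvtColor(im,cv2.COLOR_RGB2HSV);m=(hsv[:,:,1]<110).astype(np.uint8)*255
print(rect('top',m,(396,225,429,252),.034),rect('top',mask(im,(105,120,40),(130,255,255)),(370,200,460,275),.012))
E
```

```text
t 32.7 pos [439.2 296.  162.8] shift [ -2.8   5.  110.8] turn [-0.1 -0.   0.1] F [ 0.3 -0.5 -0.6] w 0.0945 g 0.0 q [0.46 0.24 1.67 0.   1.24 0.29]
[ 488.3 -306.7   80.5   33.4   70.3] [ 486.6 -315.6  133.7   81.6   76.5]
```

View pics/a5.png

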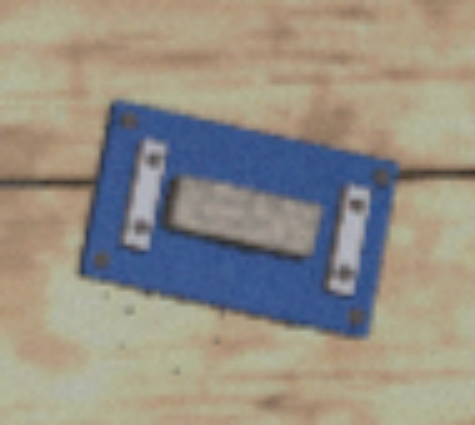

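The stone lies in the middle of the holder: its centre is at crop (246,216) and the midpoint of the stops is at (246,217). Now back for the black jar.

Call:
send_rows --targets '[{"x": -2.5,"y": 5,"z": 10,"ax": 0,"ay": 0,"az": 0},{"x": 0,"y": 0,"z": 20,"ax": 0,"ay": 0,"az": 0},{"x": 0,"y": 0,"z": 25,"ax": 0,"ay": 0,"az": 0},{"x": 0,"y": 0,"z": 20,"ax": 0,"ay": 0,"az": 0},{"x": 0,"y": 0,"z": 20,"ax": 0,"ay": 0,"az": 0},{"x": 0,"y": 0,"z": 10,"ax": 0,"ay": 0,"az": 0},{"x": 0,"y": 0,"z": 0,"ax": 0,"ay": 0,"az": 0},{"x": 0,"y": 0,"z": 0,"ax": 0,"ay": 0,"az": 0}]'

```text
t: 33.75
position: [0.4462, 0.2916, 0.0588]
ee_rot: [0.645, 0.764, 0.0, 0.0]
force: [0.5, 0.2, -0.1]
width: 0.0939
grasp_force: 0.0
```

```bash
python3 go.py 444.5 294 52 99.6
```

```text
t 33.75 pos [446.2 291.6  58.8] shift [ 2.6 -1.3  6.8] turn [ 0.1 -0.   0. ] F [ 0.5  0.2 -0.1] w 0.0939 g 0.0 q [ 0.45  0.34  1.81 -0.    0.99  0.28]
```

Call:
send_rows --targets '[{"x": 2.5,"y": -1,"z": 6.5,"ax": 0,"ay": 0,"az": 0},{"x": 0,"y": 0,"z": 0,"ax": 0,"ay": 0,"az": 0},{"x": 0,"y": 0,"z": 0,"ax": 0,"ay": 0,"az": 0},{"x": 0,"y": 0,"z": 0,"ax": 0,"ay": 0,"az": 0}]'

```text
t: 34.25
position: [0.4442, 0.2943, 0.0518]
ee_rot: [0.645, 0.764, 0.0, 0.0]
force: [0.2, 0.9, 0.0]
width: 0.0938
grasp_force: 0.0
```

Call:
send_rows --targets '[{"x": 0,"y": 0,"z": 0,"ax": 0,"ay": 0,"az": 0},{"x": 0,"y": 0,"z": 0,"ax": 0,"ay": 0,"az": 0},{"x": 0,"y": 0,"z": 0,"ax": 0,"ay": 0,"az": 0},{"x": 0,"y": 0,"z": 0,"ax": 0,"ay": 0,"az": 0},{"x": 0,"y": 0,"z": 0,"ax": 0,"ay": 0,"az": 0},{"x": 0,"y": 0,"z": 0,"ax": 0,"ay": 0,"az": 0},{"x": 0,"y": 0,"z": 0,"ax": 0,"ay": 0,"az": 0}]' --gripper 1

```text
t: 35.12
position: [0.4442, 0.2942, 0.0517]
ee_rot: [0.645, 0.764, 0.0, 0.0]
force: [1.2, -0.5, 1.2]
width: 0.0585
grasp_force: 30.0
```

Call:
send_rows --targets '[{"x": 0,"y": 0,"z": -5,"ax": 0,"ay": 0,"az": 0},{"x": 0,"y": 0,"z": -10,"ax": 0,"ay": 0,"az": 0},{"x": 0,"y": 0,"z": -15,"ax": 0,"ay": 0,"az": 0},{"x": 0,"y": 0,"z": -15,"ax": 0,"ay": 0,"az": 0},{"x": 0,"y": 0,"z": -15,"ax": 0,"ay": 0,"az": 0},{"x": 0,"y": 0,"z": -15,"ax": 0,"ay": 0,"az": 0},{"x": 0,"y": 0,"z": 0,"ax": 0,"ay": 0,"az": 0}]'

```text
t: 36.0
position: [0.4451, 0.2946, 0.1283]
ee_rot: [0.645, 0.764, 0.001, 0.001]
force: [-0.5, 0.0, -1.6]
width: 0.0582
grasp_force: 30.0
```

```bash
python3 go.py 562.3 -39.2 50 99.6
```

```text
t 36.0 pos [445.1 294.6 128.3] shift [-348.9   59.1   78.2] turn [ 0.2 -0.   0.1] F [-0.5  0.  -1.6] w 0.0582 g 30.0 q [ 0.45  0.27  1.72 -0.    1.15  0.29]
```

Call:
send_rows --targets '[{"x": -15,"y": 2.5,"z": 0,"ax": 0,"ay": 0,"az": 0},{"x": -30,"y": 5,"z": 0,"ax": 0,"ay": 0,"az": 0},{"x": -35,"y": 6,"z": 0,"ax": 0,"ay": 0,"az": 0},{"x": -35,"y": 6,"z": 0,"ax": 0,"ay": 0,"az": 0},{"x": -35,"y": 6,"z": 0,"ax": 0,"ay": 0,"az": 0},{"x": -35,"y": 6,"z": 0,"ax": 0,"ay": 0,"az": 0},{"x": -35,"y": 6,"z": 0,"ax": 0,"ay": 0,"az": 0},{"x": -35,"y": 6,"z": 0,"ax": 0,"ay": 0,"az": 0},{"x": -35,"y": 6,"z": 0,"ax": 0,"ay": 0,"az": 0},{"x": -30,"y": 5,"z": 0,"ax": 0,"ay": 0,"az": 0},{"x": -20,"y": 3.5,"z": 0,"ax": 0,"ay": 0,"az": 0},{"x": -9,"y": 1.5,"z": 0,"ax": 0,"ay": 0,"az": 0}]'

```text
t: 37.5
position: [0.5613, -0.0411, 0.1261]
ee_rot: [0.645, 0.764, -0.0, -0.001]
force: [0.1, 0.2, -1.5]
width: 0.0583
grasp_force: 30.0
```

Call:
send_rows --targets '[{"x": 0,"y": 0,"z": 5,"ax": 0,"ay": 0,"az": 0},{"x": 0,"y": 0,"z": 10,"ax": 0,"ay": 0,"az": 0},{"x": 0,"y": 0,"z": 0,"ax": 0,"ay": 0,"az": 0},{"x": 0,"y": 0,"z": 0,"ax": 0,"ay": 0,"az": 0}]'

```text
t: 38.0
position: [0.5613, -0.0392, 0.1116]
ee_rot: [0.645, 0.765, -0.0, -0.0]
force: [0.5, 0.0, -1.4]
width: 0.0585
grasp_force: 30.0
```

```bash
python3 go.py 562.3 -39.2 50 99.6
```

```text
t 38.0 pos [561.3 -39.2 111.6] shift [-0.1  1.  61.6] turn [-0.  -0.   0.1] F [ 0.5  0.  -1.4] w 0.0585 g 30.0 q [-0.19  0.33  1.68 -0.    1.14 -0.36]
```

Call:
send_rows --targets '[{"x": 0,"y": 0.5,"z": 10,"ax": 0,"ay": 0,"az": 0},{"x": 0,"y": 0,"z": 15,"ax": 0,"ay": 0,"az": 0},{"x": 0,"y": 0,"z": 15,"ax": 0,"ay": 0,"az": 0},{"x": 0,"y": 0,"z": 8,"ax": 0,"ay": 0,"az": 0},{"x": 0,"y": 0,"z": 4,"ax": 0,"ay": 0,"az": 0},{"x": 0,"y": 0,"z": 0,"ax": 0,"ay": 0,"az": 0},{"x": 0,"y": 0,"z": 0,"ax": 0,"ay": 0,"az": 0},{"x": 0,"y": 0,"z": 0,"ax": 0,"ay": 0,"az": 0}]'

```text
t: 39.0
position: [0.5623, -0.0399, 0.0602]
ee_rot: [0.645, 0.764, 0.0, 0.0]
force: [-0.9, -0.6, -1.9]
width: 0.0585
grasp_force: 30.0
```

```bash
python3 go.py 562.3 -39.2 50 99.6
```

```text
t 39.0 pos [562.3 -39.9  60.2] shift [ 0.7  0.1 10.2] turn [0.1 0.  0.1] F [-0.9 -0.6 -1.9] w 0.0585 g 30.0 q [-0.19  0.38  1.74 -0.    1.02 -0.36]
```

Call:
send_rows --targets '[{"x": 0.5,"y": 0,"z": 5,"ax": 0,"ay": 0,"az": 0},{"x": 0,"y": 0,"z": 3,"ax": 0,"ay": 0,"az": 0},{"x": 0,"y": 0,"z": 1.5,"ax": 0,"ay": 0,"az": 0},{"x": 0,"y": 0,"z": 0,"ax": 0,"ay": 0,"az": 0},{"x": 0,"y": 0,"z": 0,"ax": 0,"ay": 0,"az": 0},{"x": 0,"y": 0,"z": 0,"ax": 0,"ay": 0,"az": 0}]'

```text
t: 39.75
position: [0.562, -0.0393, 0.0503]
ee_rot: [0.645, 0.764, 0.0, 0.0]
force: [0.2, 0.4, -1.0]
width: 0.0584
grasp_force: 30.0
```

```bash
python3 go.py 562.3 -39.2 50 99.6
```

```text
t 39.75 pos [562.  -39.3  50.3] shift [0.1 0.3 0.3] turn [0.  0.  0.1] F [ 0.2  0.4 -1. ] w 0.0584 g 30.0 q [-0.19  0.39  1.76 -0.    1.   -0.36]
```

Call:
send_rows --targets '[{"x": 0,"y": 0,"z": 0.3,"ax": 0,"ay": 0,"az": 0},{"x": 0,"y": 0,"z": 0,"ax": 0,"ay": 0,"az": 0},{"x": 0,"y": 0,"z": 0,"ax": 0,"ay": 0,"az": 0},{"x": 0,"y": 0,"z": 0,"ax": 0,"ay": 0,"az": 0},{"x": 0,"y": 0,"z": 0,"ax": 0,"ay": 0,"az": 0},{"x": 0,"y": 0,"z": -10,"ax": 0,"ay": 0,"az": 0},{"x": 0,"y": 0,"z": -30,"ax": 0,"ay": 0,"az": 0},{"x": 0,"y": 0,"z": -35,"ax": 0,"ay": 0,"az": 0},{"x": 0,"y": 0,"z": -30,"ax": 0,"ay": 0,"az": 0},{"x": 0,"y": 0,"z": 0,"ax": 0,"ay": 0,"az": 0}]' --gripper -1

```text
t: 41.0
position: [0.5638, -0.0396, 0.1579]
ee_rot: [0.645, 0.764, 0.002, 0.003]
force: [0.4, 0.2, -0.8]
width: 0.0942
grasp_force: 0.0
```

```bash
python3 go.py 565 294.1 50 99.6
```

```text
t 41.0 pos [563.8 -39.6 157.9] shift [329.   56.7 107.5] turn [0.3 0.1 0.1] F [ 0.4  0.2 -0.8] w 0.0942 g 0.0 q [-0.19  0.29  1.61 -0.    1.24 -0.36]
```

Call:
send_rows --targets '[{"x": 20,"y": 4,"z": 0,"ax": 0,"ay": 0,"az": 0},{"x": 40,"y": 7,"z": 0,"ax": 0,"ay": 0,"az": 0},{"x": 40,"y": 7,"z": 0,"ax": 0,"ay": 0,"az": 0},{"x": 40,"y": 7,"z": 0,"ax": 0,"ay": 0,"az": 0},{"x": 40,"y": 7,"z": 0,"ax": 0,"ay": 0,"az": 0},{"x": 40,"y": 7,"z": 0,"ax": 0,"ay": 0,"az": 0},{"x": 40,"y": 7,"z": 0,"ax": 0,"ay": 0,"az": 0},{"x": 40,"y": 7,"z": 0,"ax": 0,"ay": 0,"az": 0},{"x": 20,"y": 3,"z": 0,"ax": 0,"ay": 0,"az": 0},{"x": 9,"y": 1.5,"z": 0,"ax": 0,"ay": 0,"az": 0},{"x": 0,"y": 0,"z": 20,"ax": 0,"ay": 0,"az": 0},{"x": 0,"y": 0,"z": 0,"ax": 0,"ay": 0,"az": 0}]'

```text
t: 42.5
position: [0.5618, 0.2933, 0.1331]
ee_rot: [0.645, 0.764, -0.002, -0.001]
force: [0.9, -0.4, 0.2]
width: 0.094
grasp_force: 0.0
```

```bash
python3 go.py 565 294.1 50 99.6
```

```text
t 42.5 pos [561.8 293.3 133.1] shift [ 0.3  3.6 83.1] turn [-0.2  0.1  0. ] F [ 0.9 -0.4  0.2] w 0.094 g 0.0 q [ 0.37  0.41  1.48 -0.    1.25  0.2 ]
```

Call:
send_rows --targets '[{"x": 0,"y": 3,"z": 10,"ax": 0,"ay": 0,"az": 0},{"x": 0,"y": 0,"z": 20,"ax": 0,"ay": 0,"az": 0},{"x": 0,"y": 0,"z": 20,"ax": 0,"ay": 0,"az": 0},{"x": 0,"y": 0,"z": 17,"ax": 0,"ay": 0,"az": 0},{"x": 0,"y": 0,"z": 10,"ax": 0,"ay": 0,"az": 0},{"x": 0,"y": 0,"z": 0,"ax": 0,"ay": 0,"az": 0},{"x": 0,"y": 0,"z": 0,"ax": 0,"ay": 0,"az": 0},{"x": 0,"y": 0,"z": 0,"ax": 0,"ay": 0,"az": 0}]'

```text
t: 43.5
position: [0.5667, 0.2955, 0.0587]
ee_rot: [0.645, 0.764, 0.001, 0.0]
force: [0.1, -0.3, 0.2]
width: 0.0937
grasp_force: 0.0
```

```bash
python3 go.py 565 294.1 50 99.6
```

```text
t 43.5 pos [566.7 295.5  58.7] shift [-1.  -1.9  8.7] turn [ 0.1 -0.   0.1] F [ 0.1 -0.3  0.2] w 0.0937 g 0.0 q [ 0.37  0.48  1.57 -0.    1.09  0.2 ]
```

Call:
send_rows --targets '[{"x": -1,"y": -1.5,"z": 5,"ax": 0,"ay": 0,"az": 0},{"x": 0,"y": 0,"z": 3,"ax": 0,"ay": 0,"az": 0},{"x": 0,"y": 0,"z": 0,"ax": 0,"ay": 0,"az": 0},{"x": 0,"y": 0,"z": 0,"ax": 0,"ay": 0,"az": 0}]'

```text
t: 44.0
position: [0.5649, 0.294, 0.0499]
ee_rot: [0.645, 0.764, -0.0, 0.0]
force: [-0.7, -0.2, 0.6]
width: 0.0943
grasp_force: 0.0
```

Call:
send_rows --targets '[{"x": 0,"y": 0,"z": 0,"ax": 0,"ay": 0,"az": 0},{"x": 0,"y": 0,"z": 0,"ax": 0,"ay": 0,"az": 0},{"x": 0,"y": 0,"z": 0,"ax": 0,"ay": 0,"az": 0},{"x": 0,"y": 0,"z": 0,"ax": 0,"ay": 0,"az": 0},{"x": 0,"y": 0,"z": 0,"ax": 0,"ay": 0,"az": 0},{"x": 0,"y": 0,"z": 0,"ax": 0,"ay": 0,"az": 0},{"x": 0,"y": 0,"z": 0,"ax": 0,"ay": 0,"az": 0}]' --gripper 1

```text
t: 44.88
position: [0.5648, 0.294, 0.0499]
ee_rot: [0.645, 0.764, -0.0, 0.0]
force: [-0.4, 0.5, -0.5]
width: 0.0589
grasp_force: 30.0
```

Call:
send_rows --targets '[{"x": 0,"y": 0,"z": -5,"ax": 0,"ay": 0,"az": 0},{"x": 0,"y": 0,"z": -10,"ax": 0,"ay": 0,"az": 0},{"x": 0,"y": 0,"z": -15,"ax": 0,"ay": 0,"az": 0},{"x": 0,"y": 0,"z": -15,"ax": 0,"ay": 0,"az": 0},{"x": 0,"y": 0,"z": -15,"ax": 0,"ay": 0,"az": 0},{"x": 0,"y": 0,"z": -15,"ax": 0,"ay": 0,"az": 0},{"x": 0,"y": 0,"z": 0,"ax": 0,"ay": 0,"az": 0}]'

```text
t: 45.75
position: [0.5659, 0.2944, 0.1268]
ee_rot: [0.645, 0.764, 0.002, 0.001]
force: [0.6, 0.7, -2.8]
width: 0.0587
grasp_force: 30.0
```

```bash
python3 go.py 547.1 59.6 48.2 99.6
```

```text
t 45.75 pos [565.9 294.4 126.8] shift [-228.3  -58.3   78.3] turn [ 0.2 -0.   0.1] F [ 0.6  0.7 -2.8] w 0.0587 g 30.0 q [ 0.37  0.42  1.49 -0.    1.23  0.2 ]
```

Call:
send_rows --targets '[{"x": -12,"y": -3,"z": 0,"ax": 0,"ay": 0,"az": 0},{"x": -24,"y": -6,"z": 0,"ax": 0,"ay": 0,"az": 0},{"x": -26,"y": -6.5,"z": 0,"ax": 0,"ay": 0,"az": 0},{"x": -26,"y": -6.5,"z": 0,"ax": 0,"ay": 0,"az": 0},{"x": -26,"y": -6.5,"z": 0,"ax": 0,"ay": 0,"az": 0},{"x": -26,"y": -6.5,"z": 0,"ax": 0,"ay": 0,"az": 0},{"x": -26,"y": -6.5,"z": 0,"ax": 0,"ay": 0,"az": 0},{"x": -26,"y": -6.5,"z": 0,"ax": 0,"ay": 0,"az": 0},{"x": -22,"y": -5.5,"z": 0,"ax": 0,"ay": 0,"az": 0},{"x": -12,"y": -3.5,"z": 5,"ax": 0,"ay": 0,"az": 0},{"x": -2,"y": -1,"z": 10,"ax": 0,"ay": 0,"az": 0},{"x": 0,"y": 0,"z": 0,"ax": 0,"ay": 0,"az": 0}]'

```text
t: 47.25
position: [0.5447, 0.0596, 0.1085]
ee_rot: [0.645, 0.764, -0.001, -0.001]
force: [-0.2, 0.3, -3.0]
width: 0.0587
grasp_force: 30.0
```

Call:
send_rows --targets '[{"x": 0,"y": 0,"z": 0,"ax": 0,"ay": 0,"az": 0},{"x": 0,"y": 0,"z": 0,"ax": 0,"ay": 0,"az": 0}]'

```text
t: 47.5
position: [0.5463, 0.0601, 0.11]
ee_rot: [0.645, 0.765, 0.0, 0.0]
force: [-0.2, 0.0, -1.5]
width: 0.0586
grasp_force: 30.0
```

```bash
python3 go.py 547.1 59.6 48.2 99.6
```

```text
t 47.5 pos [546.3  60.1 110. ] shift [-0.6  0.7 61.8] turn [0.  0.  0.1] F [-0.2  0.  -1.5] w 0.0586 g 30.0 q [-0.02  0.31  1.71  0.    1.12 -0.19]
```

Call:
send_rows --targets '[{"x": -0.5,"y": 0,"z": 10,"ax": 0,"ay": 0,"az": 0},{"x": 0,"y": 0,"z": 15,"ax": 0,"ay": 0,"az": 0},{"x": 0,"y": 0,"z": 15,"ax": 0,"ay": 0,"az": 0},{"x": 0,"y": 0,"z": 8,"ax": 0,"ay": 0,"az": 0},{"x": 0,"y": 0,"z": 4,"ax": 0,"ay": 0,"az": 0},{"x": 0,"y": 0,"z": 0,"ax": 0,"ay": 0,"az": 0},{"x": 0,"y": 0,"z": 0,"ax": 0,"ay": 0,"az": 0},{"x": 0,"y": 0,"z": 0,"ax": 0,"ay": 0,"az": 0}]'

```text
t: 48.5
position: [0.5465, 0.059, 0.0584]
ee_rot: [0.645, 0.764, 0.0, 0.0]
force: [-0.1, -0.8, -1.9]
width: 0.0581
grasp_force: 30.0
```

```bash
python3 go.py 547.1 59.6 48.2 99.6
```

```text
t 48.5 pos [546.5  59.   58.4] shift [ 0.5  0.7 10.2] turn [0.1 0.  0.1] F [-0.1 -0.8 -1.9] w 0.0581 g 30.0 q [-0.02  0.36  1.78 -0.    1.   -0.19]
```

Call:
send_rows --targets '[{"x": 0.5,"y": 0.5,"z": 5,"ax": 0,"ay": 0,"az": 0},{"x": 0,"y": 0,"z": 3,"ax": 0,"ay": 0,"az": 0},{"x": 0,"y": 0,"z": 1.5,"ax": 0,"ay": 0,"az": 0},{"x": 0,"y": 0,"z": 0,"ax": 0,"ay": 0,"az": 0},{"x": 0,"y": 0,"z": 0,"ax": 0,"ay": 0,"az": 0},{"x": 0,"y": 0,"z": 0,"ax": 0,"ay": 0,"az": 0}]'

```text
t: 49.25
position: [0.5466, 0.0595, 0.0485]
ee_rot: [0.645, 0.764, 0.0, 0.0]
force: [0.5, 0.1, -2.0]
width: 0.0587
grasp_force: 30.0
```

```bash
python3 go.py 547.1 59.6 48.2 99.6
```

```text
t 49.25 pos [546.6  59.5  48.5] shift [0.  0.5 0.3] turn [0.  0.  0.1] F [ 0.5  0.1 -2. ] w 0.0587 g 30.0 q [-0.02  0.37  1.79 -0.    0.98 -0.19]
```

Release, lift, and swing clear to the left to look.

Call:
send_rows --targets '[{"x": 0,"y": 0,"z": 0.5,"ax": 0,"ay": 0,"az": 0},{"x": 0,"y": 0,"z": 0,"ax": 0,"ay": 0,"az": 0},{"x": 0,"y": 0,"z": 0,"ax": 0,"ay": 0,"az": 0}]'

```text
t: 49.62
position: [0.5465, 0.0595, 0.0479]
ee_rot: [0.645, 0.764, -0.0, 0.0]
force: [0.9, 0.0, -3.2]
width: 0.0583
grasp_force: 30.0
```

Call:
send_rows --targets '[{"x": 0,"y": 0,"z": 0,"ax": 0,"ay": 0,"az": 0},{"x": 0,"y": 0,"z": 0,"ax": 0,"ay": 0,"az": 0},{"x": 0,"y": 0,"z": 0,"ax": 0,"ay": 0,"az": 0},{"x": 0,"y": 0,"z": 0,"ax": 0,"ay": 0,"az": 0},{"x": 0,"y": 0,"z": 0,"ax": 0,"ay": 0,"az": 0},{"x": 0,"y": 0,"z": -10,"ax": 0,"ay": 0,"az": 0},{"x": 0,"y": 0,"z": -30,"ax": 0,"ay": 0,"az": 0},{"x": 0,"y": 0,"z": -40,"ax": 0,"ay": 0,"az": 0},{"x": 0,"y": 0,"z": -40,"ax": 0,"ay": 0,"az": 0},{"x": 0,"y": 0,"z": -10,"ax": 0,"ay": 0,"az": 0}]' --gripper -1

```text
t: 50.88
position: [0.5483, 0.0596, 0.1812]
ee_rot: [0.645, 0.764, 0.002, 0.002]
force: [1.1, -1.0, 0.3]
width: 0.0939
grasp_force: 0.0
```

Call:
send_rows --targets '[{"x": 20,"y": -10,"z": 0,"ax": 0,"ay": 0,"az": 0},{"x": 40,"y": -15,"z": 0,"ax": 0,"ay": 0,"az": 0},{"x": 40,"y": -15,"z": 0,"ax": 0,"ay": 0,"az": 0},{"x": 40,"y": -15,"z": 0,"ax": 0,"ay": 0,"az": 0},{"x": 40,"y": -15,"z": 0,"ax": 0,"ay": 0,"az": 0},{"x": 40,"y": -15,"z": 0,"ax": 0,"ay": 0,"az": 0},{"x": 40,"y": -15,"z": 0,"ax": 0,"ay": 0,"az": 0},{"x": 20,"y": -5,"z": 0,"ax": 0,"ay": 0,"az": 0},{"x": 0,"y": 0,"z": 0,"ax": 0,"ay": 0,"az": 0}]'

```text
t: 52.0
position: [0.393, 0.3186, 0.1761]
ee_rot: [0.644, 0.765, -0.002, -0.001]
force: [0.2, 0.5, -0.1]
width: 0.094
grasp_force: 0.0
```

```bash
python3 go.py 547.1 59.6 48.2 99.6
python3 - <<'E'
from h import *
im=cams.camera('top');cv2.imwrite('pics/end.png',cv2.convertScaleAbs(cv2.resize(im[120:320,100:460],None,fx=2,fy=2)[:,:,::-1],alpha=1.4))
r=mask(im,(170,120,60),(180,255,255))|mask(im,(0,150,60),(5,255,255))
print(rect('top',r,(228,190,270,240),.092))
E
```

```text
t 52.0 pos [393.  318.6 176.1] shift [-281.4  107.9  127.8] turn [-0.2  0.1  0.3] F [ 0.2  0.5 -0.1] w 0.094 g 0.0 q [0.54 0.19 1.69 0.   1.26 0.37]
[545.6  60.   51.7  52.1  89.1]
```

View pics/end.png

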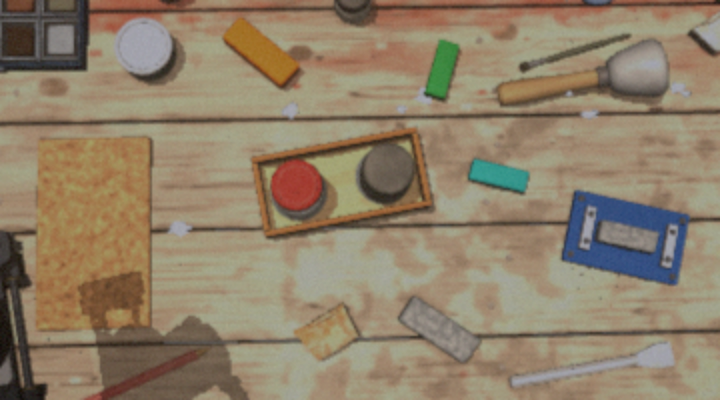

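Both jars stand back in their seats, with lids at crop (298,186) and (387,171). The red lid is about 1 mm from where it started. The stone lies centred in the holder at (628,236), and the sample and chalk jar haven't moved. Handing in.

```bash
python3 -c "
from rig import manip
print(manip.job_done())"
```

```text
the job is handed in; nothing more can be done
None
```

I handed the job in after about 52 s of the 141 s limit: the stone lies centred in the blue holder, both jars are back in their caddy seats, and the brown sample and chalk jar were left alone; the hand-in gave no verdict, so this rests on the last camera picture.

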